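# Latch a drill-guide bar across its fixture

### The job

Get the drilling fixture ready: take the aluminium drill-guide bar off the sloping shelf of the wooden rack, lifting it over the shelf's front rail, and slip its rounded end under the fixture's fixed hook while the bar still slopes. Then swing it down across the two posts, over the wooden block, and press its square end down until the spring catch snaps shut over it. Let go, and leave the block and the other things where they are.

Things in the scene. Friction and masses are not known exactly. Their poses are not given: they have to be found in the camera images.
- bar_grip (a point): Centre of the wooden grip (46 long, 24 wide, 30 mm high) on the middle of the aluminium drill-guide bar: grasp here. The bar is 180 x 32 x 12 mm, 0.15 to 0.3 kg; this point is 27 mm above its underside. x runs along the bar from rounded to square end, z out of its top. It starts on the rack's slope, rounded end down against the rail.
- bar_round_end (a point): Axis of the bar's half-round end (radius 6 mm, axis across the bar), 84 mm from the middle, 6 mm above the underside; the very end is 6 mm farther. Axes as bar_grip. Either side of the grip a brass bush, 15 mm across and 3.5 mm high, stands on the bar 36 mm from its middle.
- bar_square_end (a point): Centre of the bar's square end face, 90 mm from the middle, 6 mm above the underside. Axes as bar_grip.
- fixture: Fixed fixture: wooden base 300 x 120 x 18 mm, two posts whose tops, 55 mm above the table, carry the bar (hook post x = -92 to -54, catch post x = 62 to 89 mm). Origin on the table under its middle, x from hook to catch post, z up. Steel cheeks leave 38 mm across for the bar at the hook (77 mm up; in front of the lip 69) and 39 mm at the catch (72 mm up).
- hook_seat (a point): Place of bar_round_end when home under the hook, against its wall: x = -86.5 mm, z = 61 mm in the fixture. The hook's lip reaches from the wall (x = -92.5) to x = -75 mm, top 87 mm up; the mouth is 15 mm high inside, 23 mm at the edge, its roof rising outwards at 24 degrees: the 12 mm bar goes in sloping 20 to 35 degrees, rounded end low, then swings level.
- catch_seat (a point): Place of bar_square_end when home: x = 87.5 mm, z = 61 mm in the fixture; the bar has about 4 mm of play lengthwise. Axes as fixture.
- catch (a joint): Steel spring catch with red thumb tab (top 126 mm up, x = 94 to 107 mm), rad: 0 shut, grows outwards to 0.45, sprung shut. Its tooth (x = 82, z = 69 mm) hangs over the bar's end. Pressing the end down on the tooth's sloping top (z to 92) cams it aside (0.14 rad, 8 to 13 N at the end; the bar's weight is too little); then the bar goes down lightly 12 mm more before it snaps shut.
- rack: Fixed wooden rack 264 mm wide; origin on the table under its middle, x from its open front to its back. The lower shelf rises to the back at 35 degrees from x = -87, z = 30 mm; sides 20 mm high at y = +-120 mm. An upper shelf (underside 215, rim 243 mm up, front edge x = -22 mm) overhangs the bar, so reach in with the tool leaning back to the front, about square to the slope.
- rack_rail (a point): Middle of the top of the rail along the lower shelf's front edge; the rail is 12 mm thick and 20 mm high, square to the slope. Axes as rack.
- block_centre (a point): Centre of the pale wooden work block, 90 x 45 x 35 mm, loose between low strips in the fixture, already in place; its top, 53 mm above the table, is 2 mm below the bar when home.
- stick: Pale wooden stick 32 x 130 x 32 mm on the slope beside the bar (80 to 92 mm to the +y side of the rack's middle); origin under its middle. Leave it alone.
- tape_roll: Roll of tape, 100 mm across, 25 mm high, on the rack's upper shelf. Leave it alone.
- tape_rule: Yellow tape measure 74 x 93 x 34 mm on the rack's upper shelf. Leave it alone.
- screwdriver: Red screwdriver 198 mm long, 28 mm high, on the table between rack and fixture. Leave it alone.
Not all that is in view belongs to the job. What is shaped like the part that bears block_centre but orange or red is not meant.

How it is judged:
By the outcome, as a careful person would: the job done as asked, in the order asked, and still so for the second after the job is handed in, with the robot touching nothing.
It also fails if it takes over 54 s, if anything falls off the work surface, if the arm or the gripper's body presses on something with over 40 N, if the wrist force passes 120 N, or if a joint passes its speed limit or range.

### The arm

A 6-joint arm with a two-finger parallel gripper is mounted at the origin on the work surface; the furniture and walls round the work are solid. World frame = base frame: x ahead of the robot, y to its left, z up, the work surface at z = 0. Lengths are in m, angles in rad, forces in N, time in s.
With the tool pointing down it reaches from about 0.375 to 0.9 m from the base axis. Payload 3.1 kg.
Tool frame: the origin (TCP) lies at the centre of the arm's flange, where the gripper is bolted on; the fingertips stand 182 mm ahead of it and the grasp point (between the pads) lies 164 mm ahead of it; z points along the fingers, y is the line along which they close (so a half turn about z gives the same grasp; the last joint's range is limited). The gripper opens to 87 mm and grips with 3 to 60 N. Pads are 19 mm wide; open, the fingers measure 117 mm over their backs; the gripper's body (75 mm by 190 mm) begins 51 mm behind the grasp point.
Start: joints at [-1.484, 0.527, 1.433, -0, 1.181, -0.178], TCP at [0.164, -0.603, 0.405] pointing down, gripper open.
Joint ranges: [-3.08, 3.08], [-0.75, 2.2], [0.22, 2.44], [-1.43, 4.57], [0, 2.65], [-2.85, 2.85]. Speed limits (rad/s): [2.79, 2.79, 3.14, 3.14, 3.14, 3.14].

### API

Orientations are given as a unit quaternion [x, y, z, w].
In Python, from rig import * gives the robot as it stands.
- The arm moves only by the tool move_arm, never from a script. Its argument "commands" is a list that holds one entry, the list of rows, each a list of 6 numbers: the shift along the tool's x, y, z in units of 40 mm (1.0 is 40 mm), then the turn, a rotation vector about the tool's x, y, z in rad. A call has 1 to 12 rows; each row is the pose to reach, as a shift and turn from the pose commanded when the call began, along the tool's axes at that moment; what a row does not reach only later rows make up. A row lasts 1/8 s, in which the tool goes at most 62.5 mm and 10.7 degrees, less where a joint would pass 70% of its speed; a pose out of reach is approached as far as the arm can. A call with a gripper value outside its range is refused whole. "claw" is the closure, from -1 (fully open) to 1 (shut), so that 0 is half open, set as the call begins (left out, the last holds). The fingers move at their own pace and stop on an object; "squeeze" is the grip in N (left out, the last holds). Time passes only in rows, so rows that repeat a pose let the fingers close. It gives the time, the measured TCP pose, the force, the opening and the grip force at its end, in the units of the state.
- get_obs(): the state, without advancing time (a new reading comes with each control period).
- camera(name): name is "scene" or "top"; returns a dict with "pixels" (480x640x3 uint8, blue, green, red), "range_z" (480x640 float32, m along the optical axis (not along the pixel's ray), 0 where there is no reading), "camera_matrix" (3x3 intrinsics, pixels), "extrinsics" (4x4, takes a point from world to camera coordinates). Camera axes: x right, y up, looking along -z (the intrinsics and any distortion apply to the point x, -y, -z); pixel columns grow to the right and rows downward; lengths in m; the calibration is good to about 2 mm. A picture is of the moment at which its call begins.
- hand_in(): hands the job in; it is judged then, once.
The state is a dict: "time": time; "q": joint angles; "joint_velocities": joint speeds; "joint_torque": joint torques, N m; "position": TCP position; "tool_rot": TCP orientation; "ft_force": force on the tool from outside, world axes, zero at the start; "moment": the same for the moment, N m; "grip_width": finger opening in m; "grip_force": force on a finger pad.
Only numpy, scipy, OpenCV 4.12 (cv2) and the standard library are available. Lean on these libraries where they do the work, as an engineer would, in place of code of your own. Each camera call takes 0.05 s, during which the arm holds its last target. There are 200 camera calls.

## Working session

There is one attempt and no reset: what is moved stays moved. The work goes in short steps, Python scripts to look and compute and a tool call to move; the robot and the scene stay as the last step left them, time stands still between calls to the robot, and variables do not carry over. Pictures are saved under pics/ and viewed, at most 12 in all, crops included, and the job is handed in when it is done.

Besides the shell and the picture viewer there is one more tool, called after "Emit:" by a JSON object that holds its "method" and its "body", one argument or row to a line. move_arm: Moves the arm, as the interface text tells. Its arguments: {"type":"object","properties":{"commands":{"type":"array","items":{"type":"array","items":{"type":"array","items":{"type":"number"}}}},"claw":{"type":"number"},"squeeze":{"type":"number"}},"required":["commands"]}

```bash
ls; mkdir -p pics; cat > h.py <<'E'
from rig import *
import numpy as np, cv2, pickle
from scipy.spatial.transform import Rotation as R
def snap(n,f):
    c=camera(n); cv2.imwrite(f'pics/{f}.png',c['pixels']); pickle.dump(c,open(f'pics/{f}.pkl','wb')); return c
def load(f): return pickle.load(open(f'pics/{f}.pkl','rb'))
def cloud(c):
    K=np.array(c['camera_matrix']);E=np.array(c['extrinsics']);z=c['range_z']
    v,u=np.mgrid[0:480,0:640]
    p=np.stack([(u-K[0,2])/K[0,0]*z,-(v-K[1,2])/K[1,1]*z,-z],-1)
    P=(p-E[:3,3])@E[:3,:3]
    P[z==0]=np.nan
    return P
E
python3 - <<'E'
from h import *
o=get_obs();print({k:np.round(v,3) for k,v in o.items()})
for n in('scene','top'):
    c=snap(n,n+'0');print(c.keys(),c['camera_matrix'],np.round(c['extrinsics'],3))
E
```

```text
pics
{'time': np.float64(0.0), 'q': array([-1.484,  0.528,  1.434,  0.   ,  1.181, -0.179]), 'joint_velocities': array([ 0.   , -0.   , -0.001, -0.   , -0.001, -0.002]), 'joint_torque': array([ 2.0000e-03, -4.4003e+01, -1.7660e+01,  6.3000e-02,  5.8000e-02,
       -0.0000e+00]), 'position': array([ 0.164, -0.603,  0.404]), 'tool_rot': array([ 0.991,  0.132,  0.   , -0.001]), 'ft_force': array([ 0.485, -0.848, -0.561]), 'moment': array([ 0.044,  0.029, -0.015]), 'grip_force': np.float64(0.0), 'grip_width': np.float64(0.087)}
dict_keys(['pixels', 'range_z', 'camera_matrix', 'extrinsics']) [[607.68803031   0.         314.18001891]
 [  0.         607.68803031 236.64221273]
 [  0.           0.           1.        ]] [[-0.798 -0.602  0.021  0.419]
 [ 0.253 -0.303  0.919 -0.275]
 [-0.547  0.739  0.394 -1.056]
 [ 0.     0.     0.     1.   ]]
dict_keys(['pixels', 'range_z', 'camera_matrix', 'extrinsics']) [[620.11287929   0.         316.55851729]
 [  0.         620.11287929 232.81062517]
 [  0.           0.           1.        ]] [[ 0.004 -1.     0.003 -0.004]
 [ 0.99   0.005  0.144 -0.556]
 [-0.144  0.002  0.99  -1.517]
 [ 0.     0.     0.     1.   ]]
```

View pics/scene0.png

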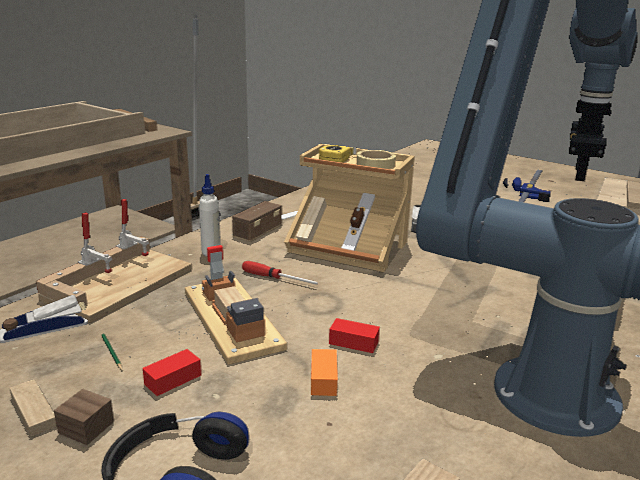

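View pics/top0.png

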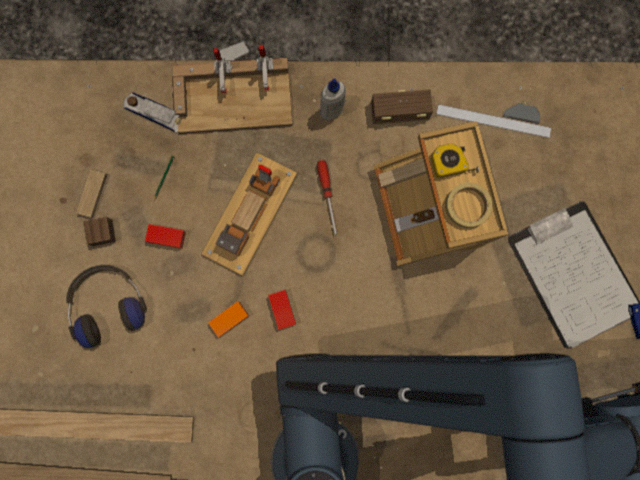

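The pictures show the rack with the bar (scene ~(355,222), top ~(417,217)). The fixture is at top ~(250,213), hook at (232,240) and red catch at (264,175). I'll enlarge these areas.

```bash
python3 - <<'E'
from h import *
t=load('top0')['pixels'];s=load('scene0')['pixels']
def cr(im,x,y,w,h,k):
    return cv2.resize(im[y:y+h,x:x+w],None,fx=k,fy=k,interpolation=cv2.INTER_CUBIC)
a=cr(t,370,160,100,75,4);b=cr(s,310,180,100,75,4)
c=cr(t,195,145,110,140,1) if 0 else cr(t,200,150,100,75,4)
d=cr(t,200,205,100,75,4)
cv2.imwrite('pics/m1.png',np.vstack([np.hstack([a,b]),np.hstack([c,d])]))
e=cr(s,180,240,110,130,4.5);cv2.imwrite('pics/m2.png',e)
E
```

```text
(no output)
```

View pics/m1.png

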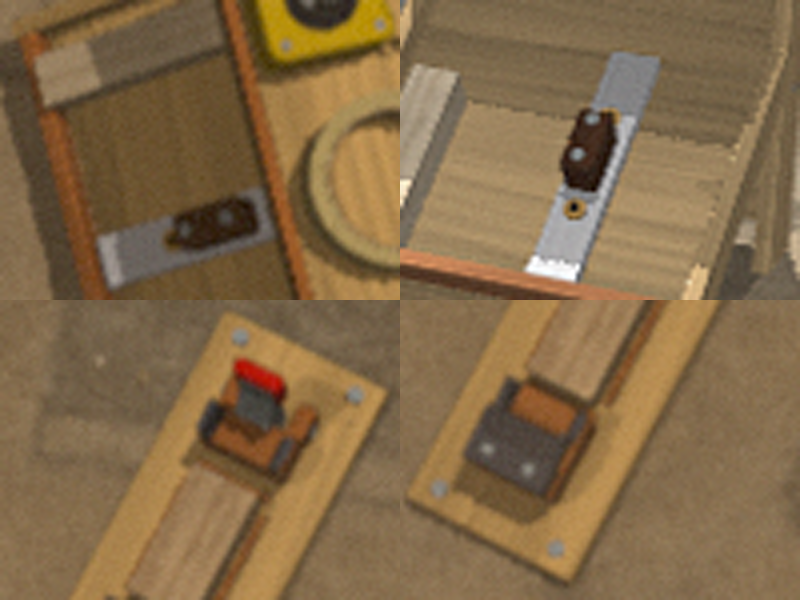

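View pics/m2.png

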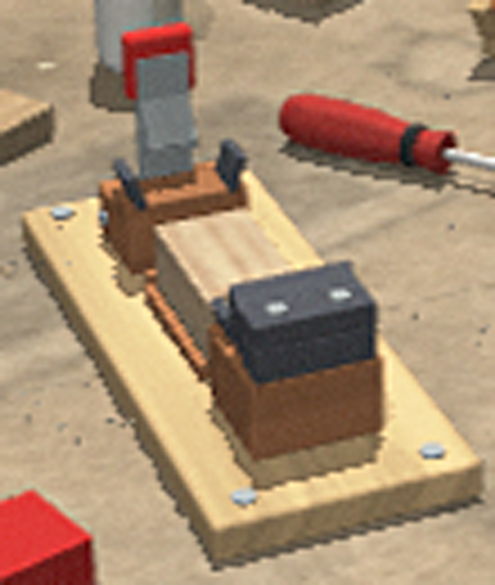

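The crops show the grip screws, bushes, rail and white rounded end on the rack. On the fixture they show the four base screws, the hook top and the red catch tab. Next I'll measure with depth and triangulation.

```bash
cat >> h.py <<'E'
def ray(c,u,v):
    K=c['camera_matrix'];E=np.array(c['extrinsics'])
    d=E[:3,:3].T@np.array([(u-K[0][2])/K[0][0],-(v-K[1][2])/K[1][1],-1]); return -E[:3,:3].T@E[:3,3],d
def tri(*obs):
    A=[];b=[]
    for c,u,v in obs:
        o,d=ray(c,u,v);d=d/np.linalg.norm(d);M=np.eye(3)-np.outer(d,d);A.append(M);b.append(M@o)
    x,*_=np.linalg.lstsq(np.vstack(A),np.hstack(b),rcond=None);return x
def atz(c,u,v,z):
    o,d=ray(c,u,v);return o+d*(z-o[2])/d[2]
E
python3 - <<'E'
from h import *
np.set_printoptions(precision=4,suppress=True)
t=load('top0');s=load('scene0');Pt=cloud(t);Ps=cloud(s)
def dp(P,u,v):return np.nanmedian(P[int(round(v))-1:int(round(v))+2,int(round(u))-1:int(round(u))+2].reshape(-1,3),0)
print('fixture screws')
T=[(260,159.25),(288.75,173.75),(209.5,252.25),(239,267.25)]
S=[(193.8,287.3),None,(234,350.4),(276,340.2)]
for a,b in zip(T,S):
    print(dp(Pt,*a),atz(t,*a,.018),b and tri((t,*a),(s,*b)),b and dp(Ps,*b),b and atz(s,*b,.018))
print('grip screws')
for a,b in [((416.5,217.25),(354,218.5)),((426.5,214.5),(358,209.5))]:
    print(dp(Pt,*a),tri((t,*a),(s,*b)),dp(Ps,*b))
print('bush low scene',dp(Ps,(575-400)/4+310,207/4+180),'sq end corners',dp(Ps,(612-400)/4+310+.7,57/4+180+.8),dp(Ps,(657-400)/4+310-.7,60/4+180+.8),'low', dp(Ps,(530-400)/4+311,262/4+180),dp(Ps,(578-400)/4+309,268/4+180))
# shelf plane from scene
for P,reg,n in((Ps,(315,228,335,240),'shelf scene'),(Pt,(395,190,420,208),'shelf top'),(Ps,(357,203,366,206),'x')):
    u0,v0,u1,v1=reg;q=P[v0:v1,u0:u1].reshape(-1,3);q=q[~np.isnan(q[:,0])]
    m=np.median(q,0);w=np.linalg.svd(q-q.mean(0))[2][2];w*=np.sign(w[2]);r=(q-m)@w
    print(n,m,w,np.degrees(np.arccos(w[2])),np.degrees(np.arctan2(w[1],w[0])),r.std())
# upper shelf rim & rack outline corners top
print('rim pts',dp(Pt,370+232/4,160+10/4),dp(Pt,370+298/4,160+285/4))
print('rail',dp(Pt,370+33/4,160+45/4),dp(Pt,370+85/4,160+270/4))
print('hook top screws',[ (tri((t,200+(x-400)/4,205+(y-300)/4),(s,180+a/4.5,240+b/4.5))) for x,y,a,b in((487,449,277,308),(528,470,340,296))])
E
```

```text
fixture screws
[0.7495 0.1451 0.0231] [0.7507 0.1455 0.018 ] [0.751  0.1458 0.0181] [0.7506 0.1475 0.0203] [0.7515 0.1458 0.018 ]
[0.7113 0.0698 0.0207] [0.7125 0.0706 0.018 ] None None None
[0.5076 0.2678 0.0208] [0.5077 0.2692 0.018 ] [0.5081 0.2696 0.0187] [0.5077 0.2708 0.0204] [0.5095 0.2691 0.018 ]
[0.4704 0.1934 0.0206] [0.4699 0.1936 0.018 ] [0.4704 0.194  0.0182] [0.4691 0.1952 0.0189] [0.4711 0.194  0.018 ]
grip screws
[ 0.585  -0.2416  0.1078] [ 0.5856 -0.2421  0.1074] [ 0.5867 -0.241   0.109 ]
[ 0.5893 -0.2626  0.1261] [ 0.5891 -0.2635  0.1243] [ 0.587  -0.261   0.1243]
bush low scene [ 0.5826 -0.2357  0.0737] sq end corners [ 0.6158 -0.3303  0.1382] [ 0.5922 -0.3437  0.137 ] low [ 0.5858 -0.2016  0.0457] [ 0.5628 -0.21    0.0468]
shelf scene [ 0.659  -0.2191  0.0544] [-0.111   0.5002  0.8588] 30.821505781751984 102.515285701117 0.003192811192662607
shelf top [ 0.6412 -0.2277  0.0576] [-0.1255  0.5664  0.8145] 35.46328068316446 102.4938218859686 0.0031460509865658954
x [ 0.6095 -0.3112  0.1213] [ 0.2139 -0.1008  0.9716] 13.678659597687638 -25.227325565036182 0.001961828111926202
rim pts [ 0.6876 -0.2489  0.2368] [ 0.5321 -0.2807  0.2379]
rail [ 0.7145 -0.1572  0.0443] [ 0.5689 -0.1886  0.0406]
hook top screws [array([0.5252, 0.2291, 0.0837]), array([0.5126, 0.204 , 0.0828])]
```

```bash
cat >> h.py <<'E'
np.set_printoptions(precision=3,suppress=True)
FO=np.array([.6105,.170,0]);FY=np.radians(-27.0)
def axes(yaw,pitch):
    yaw,pitch=np.radians(yaw),np.radians(pitch)
    u=np.array([np.cos(pitch)*np.cos(yaw),np.cos(pitch)*np.sin(yaw),np.sin(pitch)])
    l=np.array([-np.sin(yaw),np.cos(yaw),0]); return u,l,np.cross(u,l)
def tcp(grip,yaw,pitch):   # bar pose -> TCP pose (tool x = -bar x)
    u,l,n=axes(yaw,pitch); return np.array(grip)+.164*n, np.c_[-u,l,-n]
def fix(p): c,s=np.cos(FY),np.sin(FY); return FO+np.array([c*p[0]-s*p[1],s*p[0]+c*p[1],p[2]])
def fixbar(rx,rz,pitch,ry=0): # grip point for round-end axis at fixture rx,rz
    a=np.radians(pitch);d=np.array([84*np.cos(a)-21*np.sin(a),0,84*np.sin(a)+21*np.cos(a)])/1000
    return fix(np.array([rx,ry,rz])+d)
def cmd(p0,R0,p1,R1):
    return np.r_[R0.T@(p1-p0)/.04, R.from_matrix(R0.T@R1).as_rotvec()]
def now():
    o=get_obs();return np.array(o['position']),R.from_quat(o['tool_rot']).as_matrix()
def plan(*wps):
    p0,R0=now()
    for w in wps: print(np.round(cmd(p0,R0,*w),3).tolist())
GR=np.array([.5892,-.2612,.1037])
E
cat > col.py <<'E'
from h import *
P=np.vstack([cloud(load(f)).reshape(-1,3) for f in('top0','scene0')]);P=P[~np.isnan(P[:,0])]
P=P[(P[:,2]>.01)&(P[:,2]<.4)&(P[:,0]>.4)&(P[:,1]<.4)&(P[:,1]>-.5)]
u,l,n=axes(-77.5,35)
for k in(0,.03,.06,.1,.15):
    p,Rm=tcp(GR+k*n,-77.5,35);q=(P-p)@Rm
    b=(abs(q[:,0])<.045)&(abs(q[:,1])<.10)&(q[:,2]<.113)&(q[:,2]>-.1)
    f=(abs(q[:,0])<.012)&(abs(q[:,1])<.06)&(abs(q[:,1])>.0435)&(q[:,2]<.182)&(q[:,2]>.1)
    print(k,p,b.sum(),f.sum(),q[b][:5] if b.any() else '')
p,Rm=tcp(GR+.12*n,-77.5,35);_,Rd=tcp(GR,-77.5,0)
plan((np.array([.42,-.25,.5]),Rd),(p,Rm))
E
python3 col.py
```

```text
0 [ 0.569 -0.169  0.238] 0 2 
0.03 [ 0.565 -0.153  0.263] 0 0 
0.06 [ 0.561 -0.136  0.287] 0 0 
0.1 [ 0.556 -0.113  0.32 ] 0 0 
0.15 [ 0.55  -0.085  0.361] 0 0 
[8.497, -6.842, -2.387, -0.001, -0.002, -1.524]
[12.695, -9.524, 1.711, -0.466, -0.488, -1.472]
```

Emit:
{"method": "move_arm", "body": {
  "commands": [
    [[0,0,-2.4,0,0,0],[0,0,-2.4,0,0,-0.18],[8.5,-6.84,-2.39,0,0,-1.524],[8.5,-6.84,-2.39,0,0,-1.524],[8.5,-6.84,-2.39,0,0,-1.524],[8.5,-6.84,-2.39,0,0,-1.524],[8.5,-6.84,-2.39,0,0,-1.524],[8.5,-6.84,-2.39,0,0,-1.524],[8.5,-6.84,-2.39,0,0,-1.524],[8.5,-6.84,-2.39,0,0,-1.524],[8.5,-6.84,-2.39,0,0,-1.524],[8.5,-6.84,-2.39,0,0,-1.524]]
  ],
  "claw": -1,
  "squeeze": 40
}}

```text
time: 1.6
position: [0.4196, -0.2514, 0.5002]
tool_rot: [0.627, 0.779, -0.0, -0.0]
ft_force: [-0.1, -0.4, -0.3]
grip_width: 0.0868
grip_force: 0.0
```

```bash
python3 -c "
from h import *
print(get_obs()['q'],now()[0])
u,l,n=axes(-77.5,35)
plan(tcp(GR+.12*n,-77.5,35))"
```

```text
[-0.769  0.231  1.635 -0.     1.276 -0.984] [ 0.42  -0.251  0.5  ]
[2.927, 4.08, 4.094, -0.001, -0.611, -0.003]
```

Emit:
{"method": "move_arm", "body": {
  "commands": [
    [[2.93,4.08,4.1,0,-0.611,0],[2.93,4.08,4.1,0,-0.611,0],[2.93,4.08,4.1,0,-0.611,0],[2.93,4.08,4.1,0,-0.611,0],[2.93,4.08,4.1,0,-0.611,0],[2.93,4.08,4.1,0,-0.611,0],[2.93,4.08,4.1,0,-0.611,0],[2.93,4.08,4.1,0,-0.611,0]]
  ]
}}

```text
time: 2.6
position: [0.5538, -0.102, 0.3375]
tool_rot: [0.598, 0.743, -0.188, 0.235]
ft_force: [0.2, -0.6, -0.2]
grip_width: 0.0872
grip_force: 0.0
```

```bash
python3 - <<'E'
from h import *
print(get_obs()['q'],now()[0])
a=snap('scene','s1')['pixels'];b=snap('top','t1')['pixels']
def cr(im,x,y,w,h,k): return cv2.resize(im[y:y+h,x:x+w],None,fx=k,fy=k,interpolation=cv2.INTER_CUBIC)
cv2.imwrite('pics/m3.png',np.hstack([cr(a,270,60,200,225,2),cr(b,350,110,200,225,2)]))
u,l,n=axes(-77.5,35)
plan(tcp(GR+.04*n,-77.5,35),tcp(GR,-77.5,35))
E
```

```text
[-0.268  0.54   1.732 -0.844  0.748  0.119] [ 0.554 -0.102  0.338]
[0.007, 0.001, 2.032, -0.0, 0.001, -0.003]
[0.008, 0.001, 3.032, -0.0, 0.001, -0.003]
```

View pics/m3.png

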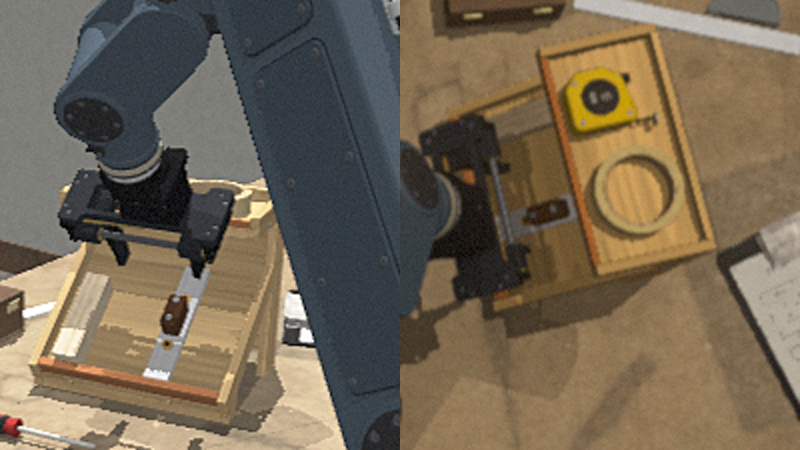

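Gripper is lined up over the bar, seen at scene crop (175,315). I'll grasp 7 mm higher than bar_grip so the tips clear the wider bar.

Emit:
{"method": "move_arm", "body": {
  "commands": [
    [[0,0,1,0,0,0],[0,0,1.8,0,0,0],[0,0,2.4,0,0,0],[0,0,2.7,0,0,0],[0,0,2.85,0,0,0],[0,0,2.85,0,0,0],[0,0,2.85,0,0,0]]
  ]
}}

```text
time: 3.58
position: [0.5684, -0.1639, 0.2438]
tool_rot: [0.597, 0.744, -0.188, 0.235]
ft_force: [0.7, -0.2, 0.3]
grip_width: 0.0871
grip_force: 0.0
```

Emit:
{"method": "move_arm", "body": {
  "commands": [
    [[0,0,0,0,0,0],[0,0,0,0,0,0],[0,0,0,0,0,0],[0,0,0,0,0,0],[0,0,0,0,0,0],[0,0,0,0,0,0],[0,0,0,0,0,0],[0,0,0,0,0,0]]
  ],
  "claw": 1,
  "squeeze": 45
}}

```text
time: 4.58
position: [0.5683, -0.1642, 0.2429]
tool_rot: [0.597, 0.744, -0.188, 0.235]
ft_force: [-0.1, 0.2, 0.0]
grip_width: 0.0237
grip_force: 44.9
```

```bash
python3 - <<'E'
from h import *
o=get_obs();print(o['q'],now()[0],o['grip_width'],o['grip_force'],o['ft_force'],o['moment'])
E
```

```text
[-0.37   0.717  1.728 -1.038  0.587  0.271] [ 0.568 -0.164  0.243] 0.023676588449276892 44.93347103241831 [-0.106  0.242  0.036] [ 0.387 -0.094 -0.022]
```

Gripped at 23.7 mm, which is the wooden grip's width. Next: lift square to the slope, then forward over the rail without reaching the upper shelf.

```bash
cat >> h.py <<'E'
OFF=.0073
def tb(g,yaw,pitch):
    u,l,n=axes(yaw,pitch); p,Rm=tcp(g,yaw,pitch); return p+OFF*n,Rm
FYD=-27.0
def hook(s,pitch,up=0.,ry=0.,dx=0.):  # round end at distance s out of the seat along bar axis
    a=np.radians(pitch); return tb(fixbar(-.0865+dx+s*np.cos(a),.061+up+s*np.sin(a),pitch,ry),FYD,pitch)
E
python3 - <<'E'
from h import *
p0,R0=now()
print(p0-tb(GR,-77.5,35)[0])
u,l,n=axes(-77.5,35)
f=np.array([-.216,.976,0])
A=p0+.035*n;B=A+.19*f+[0,0,.03];C=B+[0.03,0.03,.1]
plan((A,R0),(B,R0),(C,R0))
w=hook(.09,25,.06);print(w[0]);print(cmd(C,R0,*w),hook(0,0)[0])
E
```

```text
[ 0.     0.001 -0.001]
[0.0, 0.0, -0.875, 0.0, 0.0, 0.0]
[3.459, 0.001, -4.213, 0.0, 0.0, 0.0]
[2.492, 0.896, -6.587, 0.0, 0.0, 0.0]
[0.602 0.175 0.369]
[ 2.329  1.748 -0.63  -0.441  0.163 -0.764] [0.608 0.171 0.253]
```

Emit:
{"method": "move_arm", "body": {
  "commands": [
    [[0,0,-0.3,0,0,0],[0,0,-0.6,0,0,0],[0,0,-0.88,0,0,0],[0,0,-0.88,0,0,0],[0.8,0,-1.65,0,0,0],[1.75,0,-2.55,0,0,0],[2.7,0,-3.45,0,0,0],[3.46,0,-4.21,0,0,0],[3.46,0,-4.21,0,0,0],[3.46,0,-4.21,0,0,0]]
  ]
}}

```text
time: 5.82
position: [0.5231, 0.0407, 0.3015]
tool_rot: [0.597, 0.744, -0.188, 0.235]
ft_force: [0.3, 0.9, -2.6]
grip_width: 0.0237
grip_force: 44.9
```

```bash
python3 - <<'E'
from h import *
o=get_obs();print(o['q'],o['position'],o['grip_width'],o['ft_force'])
p0,R0=now();w=hook(.09,25,.06)
plan((p0+[.03,.03,.09],R0),w)
E
```

```text
[-0.003  0.58   1.807 -0.873  0.819  0.416] [0.523 0.041 0.302] 0.023695474542262628 [ 0.318  0.851 -2.62 ]
[-0.825, 0.895, -2.169, 0.0, 0.0, 0.0]
[1.363, 2.641, -3.008, -0.441, 0.164, -0.764]
```

Emit:
{"method": "move_arm", "body": {
  "commands": [
    [[-0.4,0.45,-1.1,0,0,0],[-0.8,0.9,-2.2,0,0,0],[0.3,1.8,-2.7,-0.22,0.08,-0.38],[1.36,2.64,-3.01,-0.441,0.164,-0.764],[1.36,2.64,-3.01,-0.441,0.164,-0.764],[1.36,2.64,-3.01,-0.441,0.164,-0.764],[1.36,2.64,-3.01,-0.441,0.164,-0.764],[1.36,2.64,-3.01,-0.441,0.164,-0.764],[1.36,2.64,-3.01,-0.441,0.164,-0.764],[1.36,2.64,-3.01,-0.441,0.164,-0.764],[1.36,2.64,-3.01,-0.441,0.164,-0.764]]
  ]
}}

```text
time: 7.2
position: [0.6014, 0.1745, 0.3688]
tool_rot: [0.228, 0.949, -0.051, 0.21]
ft_force: [-0.8, -0.3, -2.5]
grip_width: 0.0238
grip_force: 44.9
```

```bash
python3 - <<'E'
from h import *
o=get_obs();print(o['q'],o['position'],o['grip_width'],o['ft_force'])
plan(hook(.09,25,.06),hook(.06,25,.002))
a=snap('scene','s2');b=snap('top','t2')
def cr(im,x,y,w,h,k): return cv2.resize(im[y:y+h,x:x+w],None,fx=k,fy=k,interpolation=cv2.INTER_CUBIC)
cv2.imwrite('pics/m4.png',np.hstack([cr(a['pixels'],170,200,100,150,4),cr(b['pixels'],200,140,100,150,4)]))
p,Rm=now();bar=lambda q:(p-(.164+OFF)*-Rm[:,2])+Rm@np.array([-q[0],q[1],-q[2]]) # bar coords rel. bar_grip
for c in(a,b):
    K=c['camera_matrix'];E=np.array(c['extrinsics'])
    for q in((-.090,-.016,-.021),(-.090,.016,-.021),(.09,-.016,-.015),(.09,.016,-.015),(-.036,0,-.0115)):
        x=E[:3,:3]@bar(q)+E[:3,3];print(np.round(x[0]/-x[2]*K[0][0]+K[0][2],1),np.round(-x[1]/-x[2]*K[1][1]+K[1][2],1),end=' ; ')
    print()
E
```

```text
[ 0.153  0.537  1.571 -0.389  0.71  -0.69 ] [0.601 0.175 0.369] 0.02382439214850353 [-0.771 -0.31  -2.536]
[-0.001, 0.002, 0.001, -0.001, -0.001, -0.001]
[1.36, 0.002, 1.316, -0.001, -0.001, -0.001]
239.3 251.7 ; 223.7 254.4 ; 213.0 188.4 ; 198.4 190.2 ; 223.8 230.2 ; 
247.2 209.1 ; 235.1 202.9 ; 277.2 139.7 ; 264.5 133.4 ; 248.8 186.4 ;
```

View pics/m4.png

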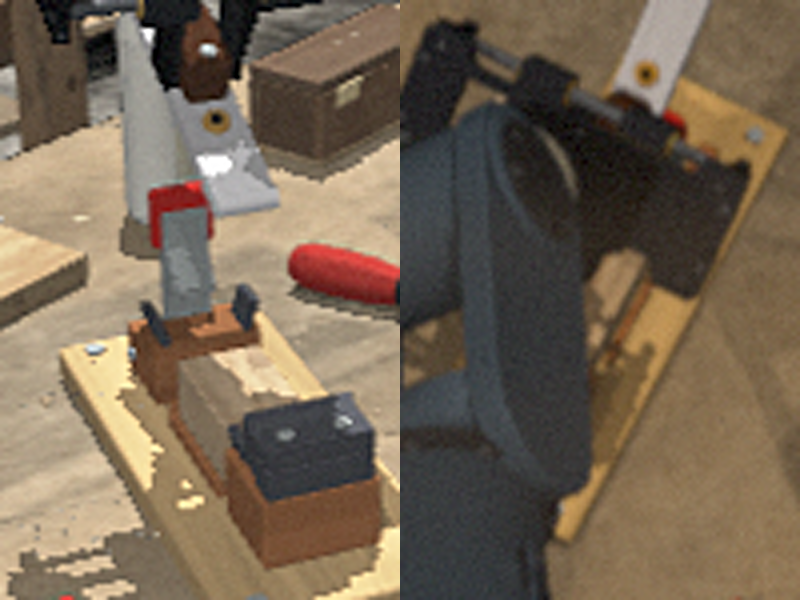

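The round end tip is at scene crop ≈(219,216)–(279,207), within about 1 mm of the prediction. Next I'll go to just outside the hook mouth.

```bash
python3 - <<'E'
from h import *
plan(hook(.06,25,.03),hook(.03,25,.0025))
E
```

```text
[1.063, -0.0, 0.683, -0.0, -0.001, -0.001]
[2.103, -0.001, 1.307, -0.0, -0.001, -0.001]
```

Emit:
{"method": "move_arm", "body": {
  "commands": [
    [[0.55,0,0.35,0,0,0],[1.06,0,0.68,0,0,0],[1.6,0,1.0,0,0,0],[2.1,0,1.31,0,0,0],[2.1,0,1.31,0,0,0],[2.1,0,1.31,0,0,0],[2.1,0,1.31,0,0,0]]
  ]
}}

```text
time: 8.18
position: [0.5543, 0.199, 0.2872]
tool_rot: [0.228, 0.949, -0.05, 0.211]
ft_force: [0.8, 0.8, -1.6]
grip_width: 0.0239
grip_force: 44.9
```

```bash
python3 - <<'E'
from h import *
o=get_obs();print(o['position'],o['ft_force'])
plan(hook(.03,25,.0025),hook(.0,25,.0025))
a=snap('scene','s3')
def cr(im,x,y,w,h,k): return cv2.resize(im[y:y+h,x:x+w],None,fx=k,fy=k,interpolation=cv2.INTER_CUBIC)
cv2.imwrite('pics/m5.png',cr(a['pixels'],180,210,100,100,6))
p,Rm=now();bar=lambda q:(p-(.164+OFF)*-Rm[:,2])+Rm@np.array([-q[0],q[1],-q[2]])
P=[bar(q) for q in((-.036,-.0,-.0115),(-.036,.016,-.015),(-.036,-.016,-.015))]
P+=[fix(np.array(q)) for q in((-.075,.019,.069),(-.075,-.019,.069),(-.075,.0,.087),(-.075,0.019,.087),(-.075,-.019,.087))]
c=a;K=c['camera_matrix'];E=np.array(c['extrinsics'])
for x in P:
    x=E[:3,:3]@x+E[:3,3];print(((x[0]/-x[2]*K[0][0]+K[0][2])-180)*6,((-x[1]/-x[2]*K[1][1]+K[1][2])-210)*6)
E
```

```text
[0.554 0.199 0.287] [ 0.845  0.754 -1.629]
[0.041, -0.008, 0.015, 0.002, 0.002, -0.002]
[0.791, -0.009, 0.013, 0.002, 0.002, -0.002]
320.6118159676837 405.79427937768264
273.1745806524565 421.26681082703226
365.1841083199481 403.73276115476676
327.1673402601491 593.9659712846958
438.7076467392352 570.0554845732624
381.9247360988402 532.8816687977326
325.43243190123064 544.6604938676122
437.6687067716917 521.258873647454
```

View pics/m5.png

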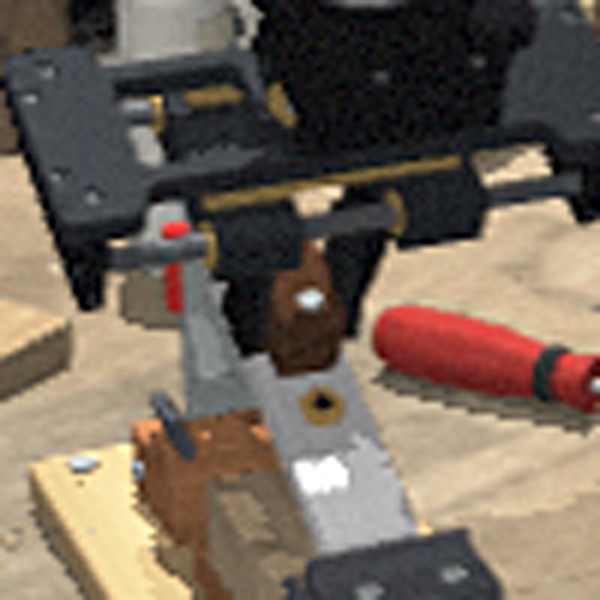

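The bush is at (323,404) against a predicted (321,406), and the bar is aligned in front of the hook lip. Inserting.

Emit:
{"method": "move_arm", "body": {
  "commands": [
    [[0.15,0,0.01,0,0,0],[0.3,0,0.01,0,0,0],[0.45,0,0.01,0,0,0],[0.6,0,0.01,0,0,0],[0.68,0,0.01,0,0,0],[0.74,0,0.01,0,0,0],[0.74,0,0.01,0,0,0],[0.74,0,0.01,0,0,0]]
  ]
}}

```text
time: 9.22
position: [0.5297, 0.2112, 0.2732]
tool_rot: [0.228, 0.949, -0.05, 0.21]
ft_force: [0.2, -0.6, -2.1]
grip_width: 0.0239
grip_force: 44.9
```

```bash
python3 - <<'E'
from h import *
o=get_obs();print(o['position'],o['ft_force'],o['moment'],o['grip_width'])
plan(hook(.0,25,.0025),hook(0,25,0))
E
```

```text
[0.53  0.211 0.273] [ 0.201 -0.586 -2.078] [ 0.251  0.246 -0.055] 0.02389457435164355
[0.021, -0.0, -0.011, 0.0, -0.0, -0.001]
[0.047, -0.0, 0.045, 0.0, -0.0, -0.001]
```

```bash
python3 - <<'E'
from h import *
W=[hook(0,25,.0015,0,.0005)]+[hook(0,p,.001,0,.0008) for p in(22,19,16,13)]
plan(*W)
E
```

```text
[0.02, -0.0, 0.016, 0.0, -0.0, -0.001]
[-0.23, -0.0, 0.147, 0.0, 0.052, -0.001]
[-0.472, -0.0, 0.277, 0.0, 0.104, -0.001]
[-0.708, -0.0, 0.418, 0.0, 0.157, -0.001]
[-0.935, 0.0, 0.572, 0.0, 0.209, -0.001]
```

Emit:
{"method": "move_arm", "body": {
  "commands": [
    [[0.02,0,0.02,0,0,0],[-0.105,0,0.08,0,0.026,0],[-0.23,0,0.147,0,0.052,0],[-0.35,0,0.212,0,0.078,0],[-0.472,0,0.277,0,0.104,0],[-0.59,0,0.347,0,0.13,0],[-0.708,0,0.418,0,0.157,0],[-0.82,0,0.494,0,0.183,0],[-0.935,0,0.572,0,0.209,0],[-0.935,0,0.572,0,0.209,0],[-0.935,0,0.572,0,0.209,0]]
  ]
}}

```text
time: 10.6
position: [0.5681, 0.1914, 0.2681]
tool_rot: [0.232, 0.966, -0.026, 0.11]
ft_force: [0.7, 0.1, -0.7]
grip_width: 0.0236
grip_force: 44.9
```

```bash
python3 - <<'E'
from h import *
o=get_obs();print(o['position'],o['ft_force'],o['moment'],o['grip_width'])
W=[hook(0,13,.001,0,.0008)]+[hook(0,p,.0005,0,.001) for p in(10,7,4,2,0)]
plan(*W)
a=snap('scene','s4')
def cr(im,x,y,w,h,k): return cv2.resize(im[y:y+h,x:x+w],None,fx=k,fy=k,interpolation=cv2.INTER_CUBIC)
cv2.imwrite('pics/m6.png',cr(a['pixels'],175,220,120,120,5))
E
```

```text
[0.568 0.191 0.268] [ 0.691  0.117 -0.744] [0.191 0.055 0.043] 0.023599745261425935
[-0.011, 0.005, -0.003, -0.0, -0.0, -0.0]
[-0.261, 0.005, 0.127, -0.0, 0.052, -0.0]
[-0.504, 0.005, 0.256, -0.0, 0.104, -0.001]
[-0.739, 0.006, 0.398, -0.0, 0.157, -0.001]
[-0.891, 0.006, 0.499, -0.0, 0.192, -0.001]
[-1.04, 0.006, 0.606, -0.0, 0.227, -0.001]
```

View pics/m6.png

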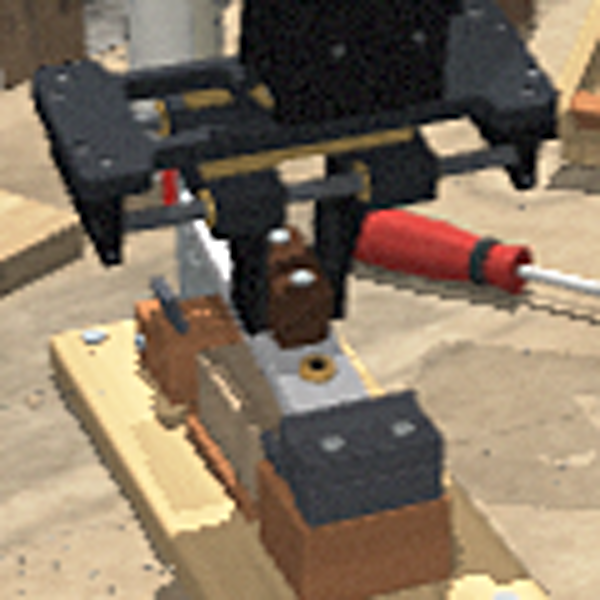

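Bar is under the hook (round end at crop ~(340,400)) with the catch ahead. I'll swing on, gripping firmer.

Emit:
{"method": "move_arm", "body": {
  "commands": [
    [[-0.13,0,0.06,0,0.026,0],[-0.26,0,0.13,0,0.052,0],[-0.34,0,0.17,0,0.069,0],[-0.42,0,0.215,0,0.087,0],[-0.5,0,0.26,0,0.104,0],[-0.5,0,0.26,0,0.104,0]]
  ],
  "squeeze": 60
}}

```text
time: 11.4
position: [0.5885, 0.1815, 0.2636]
tool_rot: [0.233, 0.97, -0.014, 0.061]
ft_force: [-2.2, 2.0, 6.4]
grip_width: 0.0236
grip_force: 59.9
```

```bash
python3 - <<'E'
from h import *
o=get_obs();print(o['position'],o['ft_force'],o['moment'],o['grip_width'])
W=[hook(0,p,.0005,0,.001) for p in(7,5,3,1,0,-1)]+[hook(0,0,-.0015,0,.001)]
plan(*W)
E
```

```text
[0.589 0.182 0.264] [-2.21   1.953  6.365] [ 0.017 -0.245  0.043] 0.023612263235912128
[0.021, -0.007, 0.023, 0.002, 0.002, -0.001]
[-0.145, -0.008, 0.1, 0.002, 0.037, -0.001]
[-0.309, -0.008, 0.182, 0.002, 0.072, -0.001]
[-0.47, -0.008, 0.27, 0.002, 0.107, -0.001]
[-0.549, -0.008, 0.316, 0.002, 0.124, -0.001]
[-0.627, -0.008, 0.363, 0.002, 0.142, -0.001]
[-0.542, -0.008, 0.365, 0.002, 0.124, -0.001]
```

Emit:
{"method": "move_arm", "body": {
  "commands": [
    [[-0.06,0,0.05,0,0.02,0],[-0.145,0,0.1,0,0.037,0],[-0.22,0,0.14,0,0.054,0],[-0.31,0,0.182,0,0.072,0],[-0.39,0,0.226,0,0.09,0],[-0.47,0,0.27,0,0.107,0],[-0.47,0,0.27,0,0.107,0]]
  ]
}}

```text
time: 12.28
position: [0.6062, 0.1729, 0.2572]
tool_rot: [0.234, 0.972, -0.0, 0.008]
ft_force: [-2.6, 2.0, 14.6]
grip_width: 0.0239
grip_force: 60.0
```

```bash
python3 - <<'E'
from h import *
o=get_obs();print(o['position'],o['ft_force'],o['moment'],o['grip_width'])
W=[hook(0,p,.0005,0,.001) for p in(1,0,-1)]+[hook(0,0,-.0015,0,.001),hook(0,0,-.003,0,.001)]
plan(*W)
E
```

```text
[0.606 0.173 0.257] [-2.612  2.048 14.591] [0.676 0.919 0.028] 0.023893349481675617
[-0.006, -0.016, 0.049, 0.003, -0.001, -0.001]
[-0.09, -0.016, 0.086, 0.003, 0.016, -0.001]
[-0.173, -0.016, 0.125, 0.003, 0.034, -0.001]
[-0.089, -0.016, 0.136, 0.003, 0.016, -0.001]
[-0.089, -0.016, 0.173, 0.003, 0.016, -0.001]
```

Emit:
{"method": "move_arm", "body": {
  "commands": [
    [[-0.05,0,0.06,0,0.01,0],[-0.09,0,0.12,0,0.02,0],[-0.09,0,0.17,0,0.025,0],[-0.09,0,0.21,0,0.025,0],[-0.09,0,0.21,0,0.025,0]]
  ]
}}

```text
time: 12.9
position: [0.6111, 0.1704, 0.2514]
tool_rot: [0.234, 0.972, 0.002, -0.001]
ft_force: [-2.2, -1.6, 24.9]
grip_width: 0.024
grip_force: 60.0
```

```bash
python3 - <<'E'
from h import *
o=get_obs();print(o['position'],o['ft_force'],o['moment'],o['grip_width'],hook(0,0)[0])
W=[hook(0,0,.0,0,.001)]
plan(*W)
a=snap('scene','s5')
def cr(im,x,y,w,h,k): return cv2.resize(im[y:y+h,x:x+w],None,fx=k,fy=k,interpolation=cv2.INTER_CUBIC)
cv2.imwrite('pics/m7.png',cr(a['pixels'],175,220,120,120,5))
E
```

```text
[0.611 0.17  0.251] [-2.178 -1.574 24.925] [-0.083  0.868  0.119] 0.024041223737487967 [0.608 0.171 0.253]
[0.046, -0.015, -0.048, 0.004, -0.003, -0.0]
```

View pics/m7.png

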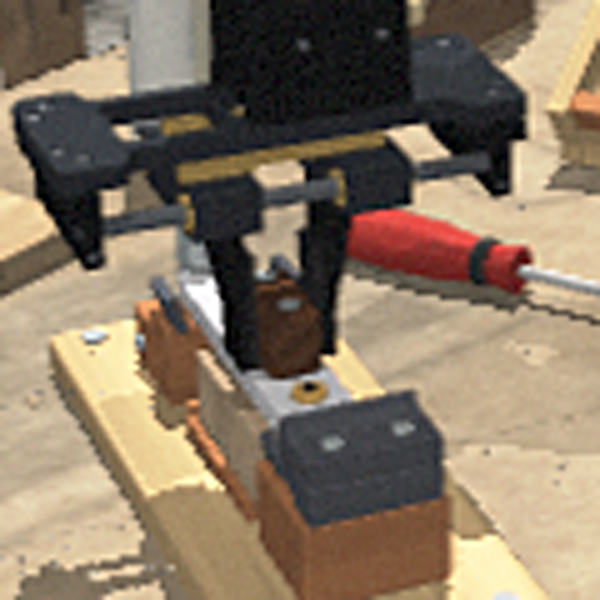

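```bash
python3 - <<'E'
from h import *
a=load('s5');K=a['camera_matrix'];E=np.array(a['extrinsics'])
def pr(x):
    x=E[:3,:3]@fix(np.array(x))+E[:3,3];return np.round([(x[0]/-x[2]*K[0][0]+K[0][2]-175)*5,(-x[1]/-x[2]*K[1][1]+K[1][2]-220)*5],0)
for p in(0,2,4,6):
    r=np.radians(p);c=np.array([-.0855,0,.061])
    f=lambda d,h:pr(c+[d*np.cos(r)-h*np.sin(r),0,d*np.sin(r)+h*np.cos(r)])
    print(p,'bush',f(.048,.0095),'screws',f(.084-.0135,.036),f(.084+.0135,.036),'bush2',f(.12,.0095), 'end', f(.174,.006))
P=cloud(a);
for u,v in((290,305),(280,266),(308,392)): print(P[int(220+v/5),int(175+u/5)])
b=snap('top','t5');cv2.imwrite('pics/m8.png',cv2.resize(b['pixels'][140:280,195:305],None,fx=4.2,fy=4.2,interpolation=cv2.INTER_CUBIC))
E
```

```text
0 bush [312. 388.] screws [291. 305.] [269. 277.] bush2 [254. 311.] end [215. 265.]
2 bush [312. 385.] screws [292. 301.] [270. 271.] bush2 [254. 303.] end [214. 253.]
4 bush [312. 382.] screws [293. 297.] [271. 265.] bush2 [254. 294.] end [214. 241.]
6 bush [313. 379.] screws [294. 293.] [272. 259.] bush2 [254. 286.] end [214. 229.]
[0.597 0.178 0.097]
[0.664 0.116 0.07 ]
[0.579 0.189 0.07 ]
```

View pics/m8.png

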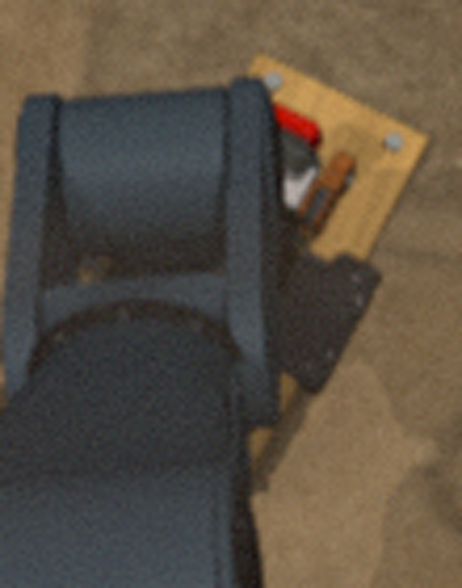

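The bar is level: bush at (310,390) and screw (290,305) match the home prediction, and the grip top depth of 97 mm equals 55+42. The red tab in the top view is back at its shut position. I'll relieve the press, then open, then retreat.

Emit:
{"method": "move_arm", "body": {
  "commands": [
    [[0,0,-0.04,0,0,0],[0,0,-0.06,0,0,0],[0,0,-0.06,0,0,0]]
  ]
}}

```text
time: 13.38
position: [0.6111, 0.1704, 0.2514]
tool_rot: [0.234, 0.972, 0.002, -0.001]
ft_force: [1.3, -1.1, 11.5]
grip_width: 0.0235
grip_force: 60.0
```

Emit:
{"method": "move_arm", "body": {
  "commands": [
    [[0,0,0,0,0,0],[0,0,0,0,0,0],[0,0,0,0,0,0],[0,0,0,0,0,0],[0,0,0,0,0,0],[0,0,0,0,0,0],[0,0,0,0,0,0]]
  ],
  "claw": -1
}}

```text
time: 14.25
position: [0.6088, 0.1708, 0.248]
tool_rot: [0.234, 0.972, 0.001, -0.005]
ft_force: [-0.0, -0.5, 0.2]
grip_width: 0.0837
grip_force: 0.0
```

Emit:
{"method": "move_arm", "body": {
  "commands": [
    [[0,0,-0.5,0,0,0],[0,0,-1.2,0,0,0],[0,0,-2.4,0,0,0],[0,0,-3.6,0,0,0],[0,0,-5,0,0,0],[3,0,-5,0,0,0],[5,0,-5,0,0,0],[5,0,-5,0,0,0],[5,0,-5,0,0,0],[5,0,-5,0,0,0]]
  ]
}}

```text
time: 15.5
position: [0.432, 0.2611, 0.4505]
tool_rot: [0.233, 0.972, 0.001, -0.004]
ft_force: [0.4, 0.7, -0.2]
grip_width: 0.0867
grip_force: 0.0
```

```bash
python3 - <<'E'
from h import *
o=get_obs();print(o['time'],o['position'],o['ft_force'],o['grip_width'])
a=snap('scene','s6')['pixels'];b=snap('top','t6')['pixels']
def cr(im,x,y,w,h,k): return cv2.resize(im[y:y+h,x:x+w],None,fx=k,fy=k,interpolation=cv2.INTER_CUBIC)
cv2.imwrite('pics/m9.png',np.hstack([cr(a,180,230,110,140,3.6),cr(b,195,140,110,140,3.6)]))
E
```

```text
15.5 [0.432 0.261 0.45 ] [ 0.376  0.731 -0.151] 0.08670746986786418
```

View pics/m9.png

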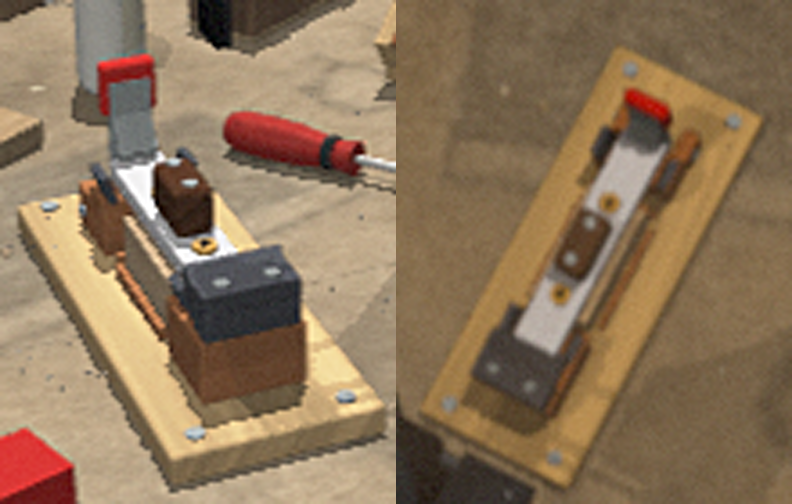

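Bar lies home under the hook and the catch, block in place. I'll check both end heights and the tab against the first picture.

```bash
python3 - <<'E'
from h import *
def red(f,r):
    i=load(f)['pixels'][r[1]:r[3],r[0]:r[2]].astype(int);m=(i[...,2]>120)&(i[...,1]<70);v,u=np.nonzero(m);return u.mean()+r[0],v.mean()+r[1],m.sum()
for f,r in(('scene0',(200,240,230,270)),('scene6',(200,240,230,270)),('top0',(250,155,280,180)),('top6',(250,155,280,180))):
    f=f.replace('scene6','s6').replace('top6','t6');print(f,red(f,r))
P=cloud(load('t6'));c,s=np.cos(FY),np.sin(FY);q=(P-FO).reshape(-1,3);L=np.c_[c*q[:,0]+s*q[:,1],-s*q[:,0]+c*q[:,1],q[:,2]]
for x in(-.065,-.045,.05,.06,.07,.075):
    m=(abs(L[:,0]-x)<.004)&(abs(L[:,1])<.008);print(x,np.nanmedian(L[m,2]))
E
```

```text
scene0 (np.float64(213.7663551401869), np.float64(250.39252336448598), np.int64(107))
s6 (np.float64(213.4368932038835), np.float64(250.32038834951456), np.int64(103))
top0 (np.float64(264.1372549019608), np.float64(168.47058823529412), np.int64(51))
t6 (np.float64(264.0192307692308), np.float64(168.46153846153845), np.int64(52))
-0.065 0.06776896005364436
-0.045 0.06792065234274448
0.05 0.06863374928193627
0.06 0.06803526678736026
0.07 0.06869292290187887
0.075 0.06861394256994173
```

Bar top is level at about 68 mm (67 expected), and the tab is exactly where it was when shut.

```bash
python3 -c "
from rig import *
print(hand_in())"
```

```text
the job is handed in; nothing more can be done
None
```

The drill-guide bar is home: its rounded end is under the hook, the bar lies level on both posts over the block, the catch is shut over its square end, and the arm is clear; the job is handed in at about 15.5 s.

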